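# Stroke the sprung tooth row of a teaching jaw

### The arm

A 7-joint arm with a two-finger parallel gripper is mounted at the origin on the work surface. World frame = base frame: x ahead of the robot, y to its left, z up, the work surface at z = 0. Lengths are in mm, angles in degrees, forces in N, time in s.
With the tool pointing down it reaches from about 425 to 800 mm from the base axis. Payload 8.3 kg.
Tool frame: the origin (TCP) lies at the very end of the fingers, on their centre line; the grasp point (between the pads) lies 19 mm behind it; z points along the fingers, y is the line along which they close (so a half turn about z gives the same grasp; the last joint's range is limited). The gripper opens to 85 mm and grips with 20 to 120 N. Pads are 22 mm wide; open, the fingers measure 114 mm over their backs; the gripper's body (76 mm by 85 mm) begins 54 mm behind the grasp point. The pads swing forward as they close: fully open they stand 13 mm farther back than shut.
Start: joints at [-71.328, 21.967, 0.94, 78.501, -0.361, 79.538, -2.664], TCP at [236.872, 578.355, 231.279] pointing down, gripper open.
Joint ranges: [-169.22, 169.22], [-14.56, 117.87], [-87.37, 89.26], [10.42, 133.3], [-82.24, 262.24], [0.94, 117.77], [-172.7, 172.7]. Speed limits (degrees/s): [136.94, 136.94, 172.46, 172.46, 180, 180, 180].

### API

Orientations are given as [roll, pitch, yaw] about the fixed x, y, z axes, in that order (R = Rz(yaw) Ry(pitch) Rx(roll)).
In Python, from bench import sensors, vision, arm, models gives the robot as it stands.
- The arm moves only by the tool play_rows, never from a script. Its argument "motion" is text: rows parted by semicolons, each of 6 numbers parted by spaces: the shift along the tool's x, y, z in mm, then the turn, a rotation vector about the tool's x, y, z in rad. A call has 1 to 8 rows; each row shifts and turns the commanded pose from where the row before left it, along the tool's axes as they then stand; what a row does not reach is not made up. A row lasts 1/8 s, in which the tool goes at most 62.5 mm and 10.7 degrees, less where a joint would pass 70% of its speed; a pose out of reach is approached as far as the arm can. A call with a gripper value outside its range is refused whole. "gripper" is the gripper command: -1 is shut, 1 is fully open, values between are in proportion, set as the call begins (left out, the last holds). The fingers move at their own pace and stop on an object; the grip force is fixed at half the most. Time passes only in rows, so rows that do not move let the fingers close. It gives the time, the measured TCP pose, the force, the opening and the grip force at its end, in the units of the state.
- sensors.read_state(): the state, without advancing time (a new reading comes with each control period).
- vision.capture(name): name is "side" or "top"; returns a dict with "image" (384x512x3 uint8, red, green, blue), "mtx" (3x3 intrinsics, pixels), "R" (3x3) and "t" (3): a world point X has camera coordinates R X + t. Camera axes: x right, y down, z forward; pixel columns grow to the right and rows downward; lengths in mm; the calibration is good to about 2 mm. A picture is of the moment at which its call begins. There is no depth.
- arm.hand_in(): hands the job in; it is judged then, once.
Trained networks look in the newest picture that a camera, given by its name, has taken for a name from the list of things; names that differ only in an ending like _2 or _b are one class to them, and where a whole thing is asked for, a point or a joint stands for the part that bears it (a point fixed in the world has none). Each returns a list of dicts, best first, with "score" (0 to 1); they miss things now and then, are a little off and sometimes report something else, mostly with a low value. They report only what shows in the picture. A call takes as long as a camera call.
- models.spot_in(label, camera): "location" ([column, row] in pixels, amid what is visible of it).
- models.outline_of(label, camera): "mask" (384x512 bool, what is visible of it) and "location" ([column, row] in pixels, amid what is visible of it).
- models.place_of(label, camera): "location" ([column, row] in pixels: a listed point, or the origin of a listed thing).
The state is a dict: "t": time; "joints": joint angles; "dq": joint speeds; "joint_efforts": joint torques, N m; "ee_pos": TCP position; "tcp_rot": TCP orientation; "ft_force": force on the tool from outside, world axes, zero at the start; "ft_torque": the same for the moment, N m; "opening": finger opening in mm; "gripper_force": force on a finger pad.
Only numpy, scipy, OpenCV 4.12 (cv2) and the standard library are available. Lean on these libraries where they do the work, as an engineer would, in place of code of your own. Each camera call takes 0.05 s, during which the arm holds its last target. There are 200 camera calls.

### The job

Run your fingertips lightly along the tooth row of the pink-gummed teaching jaw, starting on the pointed canine at the blue-strip end and going tooth by tooth to the last big molar, so that every tooth in turn visibly dips on its spring and comes up again, with none driven down to its stop. Finish while holding: stay with the fingertips on that last molar, keeping it gently dipped for the class to see, with the other four teeth up. Only touch the jaw, do not pinch, lift or shove it along the bench, and leave the tan plaster cast and the other things where they are.

Things in the scene. Friction and masses are not known exactly. Their poses are not given: they have to be found in the camera images.
- jaw: Big dental teaching model on the dark mat: white foot 216 x 78 x 18 mm, pink gum ridge to 38 mm, five ivory teeth to 62 mm, blue strip on the foot at the canine end. Loose, about 0.8 kg, held by friction only. Origin: centre of underside; x axis along the foot from canine to back molar, z up. Tooth centres (x, y): (-76,-12), (-44,-2), (-12,+6), (+26,+10), (+71,+8) mm.
- canine_top (a point): Tooth 1 of 5 counted from the blue-strip end, the canine: a single blunt point, 26 mm across. The point is over its middle at the height of its highest points (64 mm above the bench) and goes down with it. Crowns are domes of 17-20 mm radius; shut fingertips 2-4 mm below this height ride from tooth to tooth.
- premolar1_top (a point): Tooth 2 of 5 counted from the blue-strip end, the first premolar: two cusps side by side across the row, 27 mm along the row, 39 mm across. The point is over its middle at the height of its highest points (64 mm above the bench) and goes down with it. Crowns are domes of 17-20 mm radius; shut fingertips 2-4 mm below this height ride from tooth to tooth.
- premolar2_top (a point): Tooth 3 of 5 counted from the blue-strip end, the second premolar: two cusps side by side across the row, 27 mm along the row, 39 mm across. The point is over its middle at the height of its highest points (64 mm above the bench) and goes down with it. Crowns are domes of 17-20 mm radius; shut fingertips 2-4 mm below this height ride from tooth to tooth.
- molar1_top (a point): Tooth 4 of 5 counted from the blue-strip end, the first molar: four cusps, 41 x 43 mm. The point is over its middle at the height of its highest points (64 mm above the bench) and goes down with it. Crowns are domes of 17-20 mm radius; shut fingertips 2-4 mm below this height ride from tooth to tooth.
- molar2_top (a point): Tooth 5 of 5 counted from the blue-strip end, the second molar: four cusps, 41 x 43 mm; the last, at the end away from the blue strip. The point is over its middle at the height of its highest points (64 mm above the bench) and goes down with it. Crowns are domes of 17-20 mm radius; shut fingertips 2-4 mm below this height ride from tooth to tooth.
- canine (a joint): How far the canine is pressed down, m: 0 = up at rest, 0.012 = hard against its stop. Spring: starts to give at about 0.6 N, then 0.4 N more per mm (1.8 N at 3 mm); springs back by itself.
- premolar1 (a joint): How far the first premolar is pressed down, m: 0 = up at rest, 0.012 = hard against its stop. Spring: starts to give at about 0.6 N, then 0.4 N more per mm (1.8 N at 3 mm); springs back by itself.
- premolar2 (a joint): How far the second premolar is pressed down, m: 0 = up at rest, 0.012 = hard against its stop. Spring: starts to give at about 0.6 N, then 0.4 N more per mm (1.8 N at 3 mm); springs back by itself.
- molar1 (a joint): How far the first molar is pressed down, m: 0 = up at rest, 0.012 = hard against its stop. Spring: starts to give at about 0.6 N, then 0.4 N more per mm (1.8 N at 3 mm); springs back by itself.
- molar2 (a joint): How far the second molar is pressed down, m: 0 = up at rest, 0.012 = hard against its stop. Spring: starts to give at about 0.6 N, then 0.4 N more per mm (1.8 N at 3 mm); springs back by itself.
- cast: A loose cast of the same shape and size as the teaching model but plain tan plaster all over, its teeth rigid, no blue strip; a bystander. Origin: centre of underside.
- jar: Closed white-capped jar, 54 mm wide, 60 mm high, bystander on the far side of the mat. Origin: centre of underside.
- mirror: Steel mouth mirror, 180 mm long, 8 mm handle, lying on the robot's side of the mat; bystander. Origin near its middle, on the underside.
- spatula: Mixing spatula with orange handle, 170 mm, lying on the robot's side of the mat; bystander. Origin on its underside.
- lid: Blue round lid, 72 mm wide, 11 mm high, on the far side of the mat; bystander. Origin: centre of underside.
- mug: White cup, 72 mm wide, 75 mm high, on the left of the mat; bystander. Origin: centre of underside.
- burbox: Blue open box with compartments, 60 x 90 x 35 mm, on the far side of the mat; bystander. Origin: centre of underside.
- mixbowl: Green mixing bowl, 90 mm wide, 50 mm high, on the right of the mat; bystander. Origin: centre of underside.

How it is judged (in metres and radians):
On the way, in this order (a step that is already met when the one before it is completed fails the run):
1. the canine dips more than 1 mm while the first premolar is not yet dipped by 1 mm (value of joint canine above 0.001 m and value of joint premolar1 below 0.001 m), for 0.1 s.
2. the first premolar dips more than 1 mm while the second premolar is not yet dipped by 1 mm (value of joint premolar1 above 0.001 m and value of joint premolar2 below 0.001 m), for 0.1 s.
3. the second premolar dips more than 1 mm while the first molar is not yet dipped by 1 mm (value of joint premolar2 above 0.001 m and value of joint molar1 below 0.001 m), for 0.1 s.
4. the first molar dips more than 1 mm while the second molar is not yet dipped by 1 mm (value of joint molar1 above 0.001 m and value of joint molar2 below 0.001 m), for 0.1 s.
5. the second molar dips more than 1 mm (value of joint molar2 above 0.001 m), for 0.1 s.
At the end, for the whole second after the job is handed in: The fingers rest on the last (second) molar and keep it dipped 1 to 9.5 mm; the other four teeth are up within 1 mm; the jaw is still, flat on the mat and within 20 mm of where it started (value of joint molar2 between 0.001 and 0.0095 m and value of joint each of canine, premolar1, premolar2, molar1 below 0.001 m and contact force between the fingers and jaw above 0.3 N and linear speed of jaw below 0.02 m/s and distance of jaw from where it was at the start of the episode below 0.02 m and height (world z) of jaw below 0.01 m); the arm keeps its last pose, push and grip.
It fails at once if a tooth is driven down towards its stop (more than 10.5 mm of 12) (value of joint any of canine, premolar1, premolar2, molar1, molar2 above 0.0105 m).
It fails at once if the jaw is lifted more than 10 mm, tipped more than 0.15 rad or shoved more than 20 mm (height (world z) of jaw above 0.012 m or angle between jaw's own z axis and vertical above 0.15 rad or distance of jaw from where it was at the start of the episode above 0.02 m).
It fails at once if the plaster cast or another bystander is moved more than 20 mm (distance of any of cast, jar, mirror, spatula, lid, mug, burbox, mixbowl from where it was at the start of the episode above 0.02 m).
It also fails if it takes over 43 s, if anything falls off the work surface, if the arm or the gripper's body presses on something with over 40 N, if the wrist force passes 120 N, or if a joint passes its speed limit or range.

## Working session

There is one attempt and no reset: what is moved stays moved. The work goes in short steps, Python scripts to look and compute and a tool call to move; the robot and the scene stay as the last step left them, time stands still between calls to the robot, and variables do not carry over. Pictures are saved under pics/ and viewed, at most 10 in all, crops included, and the job is handed in when it is done.

Besides the shell and the picture viewer there is one more tool, called after ">>>" as name(argument=value, ...) on one line, values as JSON. play_rows: Moves the arm, as the interface text tells. Its arguments: {"type":"object","properties":{"motion":{"type":"string"},"gripper":{"type":"number"}},"required":["motion"]}

```bash
mkdir -p pics; cat > h.py <<'E'
from bench import sensors, vision, arm, models
import numpy as np, cv2
def ray(c,px,z):
    K,R,t=map(np.array,(c["mtx"],c["R"],c["t"])); t=t.ravel()
    d=R.T@np.linalg.solve(K,[px[0],px[1],1]); o=-R.T@t
    return o+d*(z-o[2])/d[2]
E
python3 - <<'E'
from h import *
s=sensors.read_state(); print({k:np.round(s[k],3) for k in("t","ee_pos","tcp_rot","ft_force","opening")})
im=[]
for n in("top","side"):
    c=vision.capture(n); im.append(c["image"])
    for l in["jaw","cast","canine_top","premolar1_top","premolar2_top","molar1_top","molar2_top"]:
        z=64 if "top" in l else 0
        for d in models.place_of(l,n)[:2]: print(n,l,round(d["score"],2),np.round(d["location"]),np.round(ray(c,d["location"],z)))
    cv2.imwrite(f"pics/{n}0.png",c["image"][:,:,::-1])
E
```

```text
{'t': np.float64(0.0), 'ee_pos': array([236.707, 577.896, 230.268]), 'tcp_rot': array([-1.79887e+02,  2.00000e-03,  1.57727e+02]), 'ft_force': array([-0.43 ,  0.034,  1.159]), 'opening': np.float64(85.814)}
top jaw 0.65 [183. 189.] [561. 217.   0.]
top cast 0.58 [337. 207.] [ 521. -242.    0.]
top canine_top 0.42 [175. 214.] [484. 224.  64.]
top premolar1_top 0.45 [176. 201.] [522. 223.  64.]
top premolar2_top 0.59 [337. 208.] [ 514. -232.   64.]
top premolar2_top 0.46 [179. 193.] [546. 216.  64.]
top molar1_top 0.44 [182. 179.] [585. 207.  64.]
top molar2_top 0.47 [191. 166.] [623. 184.  64.]
side jaw 0.97 [246. 176.] [557. 202.   0.]
side jaw 0.43 [292. 176.] [735. 188.   0.]
side cast 0.91 [248. 267.] [ 519. -226.    0.]
side cast 0.6 [306. 209.] [750.   4.   0.]
side canine_top 0.51 [225. 159.] [480. 239.  64.]
side canine_top 0.49 [243. 156.] [553. 250.  64.]
side premolar1_top 0.55 [235. 160.] [518. 229.  64.]
side premolar2_top 0.7 [296. 334.] [ 608. -489.   64.]
side premolar2_top 0.64 [243. 156.] [551. 246.  64.]
side molar1_top 0.62 [254. 162.] [588. 209.  64.]
side molar1_top 0.27 [264. 162.] [627. 207.  64.]
side molar2_top 0.59 [267. 160.] [639. 215.  64.]
```

View pics/top0.png

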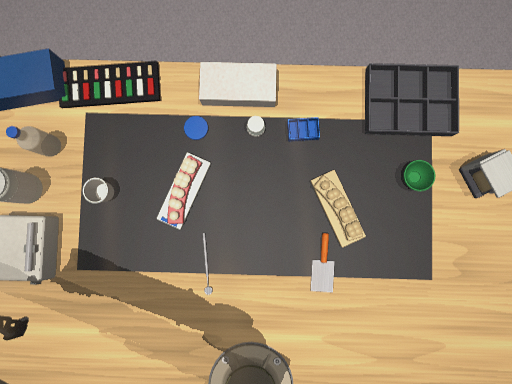

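View pics/side0.png

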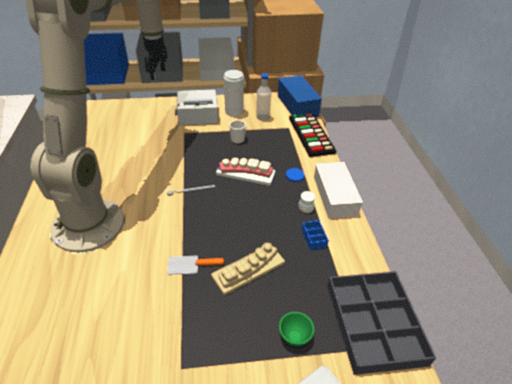

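The top view shows the jaw at about (183,190) with its blue strip at (170,222), the end nearer the robot. The tan cast is at (338,207). The side view agrees, with the jaw at (246,170). Next I'll fit the jaw pose from both cameras.

```bash
cat > fit.py <<'E'
from h import *
from scipy.optimize import least_squares
T=np.array([(-76,-12),(-44,-2),(-12,6),(26,10),(71,8)],float)
L=["canine_top","premolar1_top","premolar2_top","molar1_top","molar2_top"]
def proj(c,P):
    p=(np.array(c["R"])@np.array(P).T).T+np.array(c["t"]).ravel(); q=(np.array(c["mtx"])@p.T).T; return q[:,:2]/q[:,2:]
def tf(p,XY,z):
    a=p[2]; R=np.array([[np.cos(a),-np.sin(a)],[np.sin(a),np.cos(a)]]); return np.c_[XY@R.T+p[:2],np.full(len(XY),z)]
E
python3 - <<'E'
from fit import *
obs=[];cams={}
p0=np.array([560,212,np.deg2rad(-17)])
for n in("top","side"):
    c=cams[n]=vision.capture(n)
    for i,l in enumerate(L):
        for d in models.place_of(l,n):
            e=proj(c,tf(p0,T[i:i+1],64))[0]
            if np.linalg.norm(e-d["location"])<8: obs.append((n,T[i],64,d["location"]))
    for d in models.place_of("jaw",n)[:1]: obs.append((n,np.zeros(2),0,d["location"]))
f=lambda p:np.ravel([proj(cams[n],tf(p,x[None],z))[0]-o for n,x,z,o in obs])
for sel in(("top","side"),("top",),("side",)):
    g=lambda p:np.ravel([proj(cams[n],tf(p,x[None],z))[0]-o for n,x,z,o in obs if n in sel])
    r=least_squares(g,p0,loss="soft_l1",x_scale=[10,10,.1]); print(sel,r.x[:2],np.rad2deg(r.x[2]),np.round(g(r.x),1))
    if len(sel)==2: p=r.x
print(np.round(tf(p,T,64)))
# foot rectangle from mask on top
c=cams["top"]; im=c["image"].copy()
m=models.outline_of("jaw","top")[0]["mask"].astype(np.uint8); print(m.sum(),cv2.minAreaRect(np.argwhere(m)[:,::-1].astype(np.float32)))
S=6;x0,y0=140,140
big=cv2.resize(im[y0:y0+100,x0:x0+100],None,fx=S,fy=S,interpolation=cv2.INTER_CUBIC)
F=np.array([(-108,-39),(108,-39),(108,39),(-108,39)],float)
q=lambda P:((proj(c,P)-[x0,y0]+.5)*S).astype(int)
cv2.polylines(big,[q(tf(p,F,18))],True,(0,255,0),1)
for u in q(tf(p,T,62)): cv2.drawMarker(big,tuple(map(int,u)),(0,0,255),0,12)
c=cams["side"];x0,y0=200,140
b2=cv2.resize(c["image"][y0:y0+60,x0:x0+100],None,fx=S,fy=S,interpolation=cv2.INTER_CUBIC)
cv2.polylines(b2,[q(tf(p,F,18))],True,(0,255,0),1)
for u in q(tf(p,T,62)): cv2.drawMarker(b2,tuple(map(int,u)),(0,0,255),0,12)
o=np.vstack([big,b2]); o=cv2.resize(o,None,fx=.62,fy=.62,interpolation=cv2.INTER_AREA)
cv2.imwrite("pics/fit.png",o[:,:,::-1])
E
```

```text
('top', 'side') [553.7057959  208.60331825] -24.163335712455233 [-1.5  2.4 -0.5  1.4  0.5 -2.2 -1.1 -0.1 -1.  -1.1  0.8  0.9 -3.1 -0.2
  0.9  1.4  1.7  1.9  1.2  0.2 -3.1  3.3  1.1  1.5]
('top',) [554.60189906 207.0893735 ] -24.960825528483646 [-1.3  2.  -0.2  1.   1.  -2.5 -0.4 -0.4 -0.1 -1.3  1.3  0.6]
('side',) [553.05971309 218.52833817] -17.232698778307807 [-3.8 -0.3  0.2  0.7  1.   0.5  0.6 -2.  -3.3  0.3  0.6 -0.1]
[[479. 229.  64.]
 [513. 225.  64.]
 [545. 219.  64.]
 [582. 207.  64.]
 [622. 187.  64.]]
1897 ((183.2975616455078, 190.5219268798828), (26.819725036621094, 72.91612243652344), 24.775142669677734)
```

View pics/fit.png

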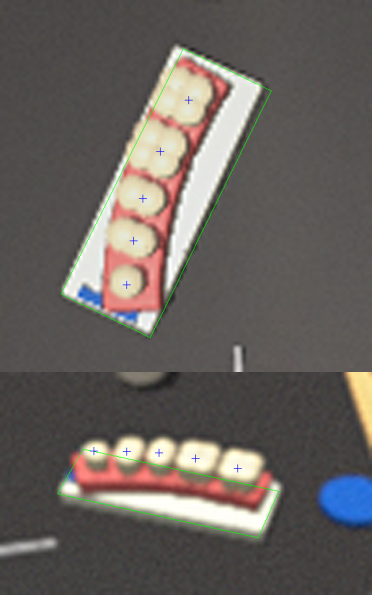

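The fit sits within about 3 mm of the teeth: yaw is about -24°, the canine is near (479,229) and the last molar near (622,187). The tool's x axis already runs along the row, so I'll close the fingers and go above the canine.

>>> play_rows(motion="-30 -20 0 0 0 0; -45 -29 0 0 0 0; -45 -29 0 0 0 0; -45 -29 0 0 0 0; -45 -29 0 0 0 0; -45 -29 0 0 0 0; -45 -29 0 0 0 0; -45 -29 0 0 0 0", gripper=-1)

```text
t: 2.55
ee_pos: [472.4, 239.7, 231.6]
tcp_rot: [180.0, 0.0, 157.7]
ft_force: [1.0, 0.6, 0.9]
opening: 0.0
gripper_force: 0.0
```

>>> play_rows(motion="-12 -8 20 0 0 0; 0 0 30 0 0 0; 0 0 25 0 0 0; 0 0 20 0 0 0; 0 0 10 0 0 0; 0 0 0 0 0 0; 0 0 0 0 0 0; 0 0 0 0 0 0")

```text
t: 3.55
ee_pos: [480.2, 229.6, 127.2]
tcp_rot: [179.9, 0.0, 157.7]
ft_force: [0.1, -1.0, -0.8]
opening: -0.4
gripper_force: 0.0
```

```bash
cat > rel.py <<'E'
from fit import *
from scipy.spatial.transform import Rotation as Ro
s=sensors.read_state(); R=Ro.from_euler("xyz",s["tcp_rot"],degrees=True).as_matrix(); e=np.array(s["ee_pos"])
print(s["t"],e.round(1),np.round(s["tcp_rot"],1),np.round(s["ft_force"],2),round(s["opening"],1))
P=tf(np.array([553.7,208.6,np.deg2rad(-24.3)]),T,64)
for l,q in zip(L,P): print(l,q.round(1),"tool delta",(R.T@(q-e)).round(1))
E
python3 rel.py
```

```text
3.55 [480.2 229.6 127.2] [179.9   0.  157.7] [ 0.1  -0.98 -0.78] -0.4
canine_top [479.5 228.9  64. ] tool delta [ 0.4 -0.9 63.2]
premolar1_top [512.8 224.9  64. ] tool delta [-31.9   7.9  63.2]
premolar2_top [545.2 219.   64. ] tool delta [-64.2  14.8  63.2]
molar1_top [581.5 207.   64. ] tool delta [-102.3   17.4   63.3]
molar2_top [621.7 186.7  64. ] tool delta [-147.2   13.9   63.3]
```

>>> play_rows(motion="0 0 20 0 0 0; 0 0 20 0 0 0; 0 0 12 0 0 0; 0 0 4 0 0 0; 0 0 0 0 0 0; 0 0 0 0 0 0")

```text
t: 4.3
ee_pos: [480.2, 229.5, 71.0]
tcp_rot: [179.9, 0.0, 157.7]
ft_force: [0.9, -0.0, -0.9]
opening: 0.1
gripper_force: 0.0
```

```bash
python3 - <<'E'
from rel import *
b=[]
for n,(x0,y0) in(("top",(140,140)),("side",(200,120))):
    c=vision.capture(n); S=5
    k=cv2.resize(c["image"][y0:y0+100,x0:x0+80],None,fx=S,fy=S,interpolation=cv2.INTER_CUBIC)
    for X,col in((e,(0,255,0)),*((q,(0,0,255)) for q in P)):
        u=((proj(c,[X])[0]-[x0,y0]+.5)*S).astype(int); cv2.drawMarker(k,tuple(map(int,u)),col,0,12)
    b.append(k)
cv2.imwrite("pics/near.png",np.hstack(b)[:,:,::-1])
E
```

```text
4.3 [480.2 229.5  71. ] [179.9   0.  157.7] [ 0.9  -0.02 -0.93] 0.1
canine_top [479.5 228.9  64. ] tool delta [ 0.4 -0.8  7. ]
premolar1_top [512.8 224.9  64. ] tool delta [-31.9   8.1   7. ]
premolar2_top [545.2 219.   64. ] tool delta [-64.2  14.9   7.1]
molar1_top [581.5 207.   64. ] tool delta [-102.3   17.6    7.1]
molar2_top [621.7 186.7  64. ] tool delta [-147.2   14.     7.1]
```

View pics/near.png

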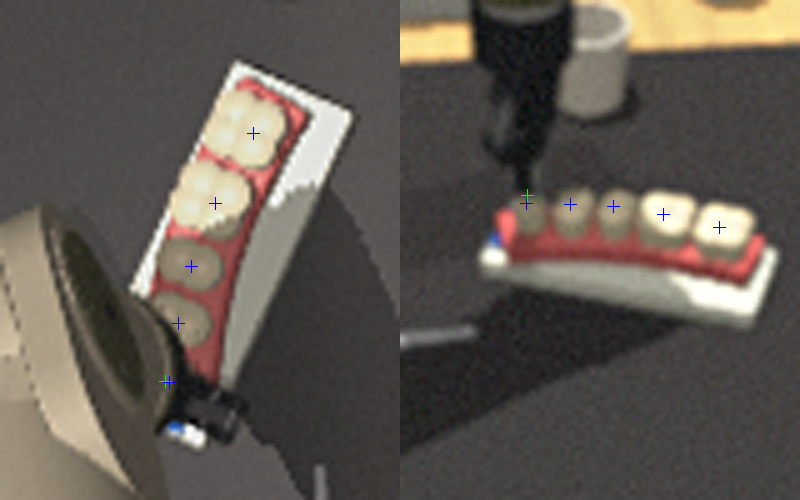

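The side view shows the fingertips directly above the canine at (526,195). The predicted tooth points sit on the crowns in both views. I'll lower onto the canine.

>>> play_rows(motion="0 0 4 0 0 0; 0 0 3 0 0 0; 0 0 2 0 0 0; 0 0 1.5 0 0 0; 0 0 0 0 0 0; 0 0 0 0 0 0; 0 0 0 0 0 0")

```text
t: 5.28
ee_pos: [479.7, 229.3, 59.9]
tcp_rot: [180.0, 0.0, 157.7]
ft_force: [-0.2, 0.6, 2.8]
opening: -0.2
gripper_force: 1.1
```

>>> play_rows(motion="0 0 0 0 0 0; 0 0 0 0 0 0")

```text
t: 5.52
ee_pos: [479.7, 229.3, 59.8]
tcp_rot: [180.0, 0.0, 157.7]
ft_force: [0.7, -0.2, 1.7]
opening: 0.2
gripper_force: 1.1
```

>>> play_rows(motion="0 0 0 0 0 0")

```text
t: 5.65
ee_pos: [479.7, 229.3, 59.8]
tcp_rot: [180.0, -0.0, 157.7]
ft_force: [-0.9, 0.7, 2.3]
opening: 0.1
gripper_force: 1.1
```

>>> play_rows(motion="0 0 0 0 0 0")

```text
t: 5.78
ee_pos: [479.7, 229.3, 59.8]
tcp_rot: [180.0, -0.0, 157.7]
ft_force: [-0.8, -0.0, 1.2]
opening: -0.2
gripper_force: 1.1
```

About 2 N matches a dip of 3–4 mm. I'll ride on to the first premolar.

>>> play_rows(motion="-4 1.1 0 0 0 0; -4 1.1 0 0 0 0; -4 1.1 0 0 0 0; -4 1.1 0 0 0 0; -4 1.1 0 0 0 0; -4 1.1 0 0 0 0; -4 1.1 0 0 0 0; -4 1.1 0 0 0 0")

```text
t: 6.78
ee_pos: [513.1, 225.2, 59.8]
tcp_rot: [180.0, 0.0, 157.7]
ft_force: [-0.7, 0.6, 1.3]
opening: 0.1
gripper_force: 1.1
```

>>> play_rows(motion="0 0 0 0 0 0; 0 0 0 0 0 0; 0 0 0 0 0 0")

```text
t: 7.15
ee_pos: [513.0, 225.2, 60.0]
tcp_rot: [180.0, 0.0, 157.7]
ft_force: [1.9, -1.3, 2.9]
opening: -0.1
gripper_force: 1.1
```

```bash
python3 rel.py
```

```text
7.15 [513.  225.2  60. ] [180.    0.  157.7] [ 1.9  -1.28  2.94] -0.1
canine_top [479.5 228.9  64. ] tool delta [32.5 -9.3 -4. ]
premolar1_top [512.8 224.9  64. ] tool delta [ 0.1 -0.4 -4. ]
premolar2_top [545.2 219.   64. ] tool delta [-32.1   6.5  -3.9]
molar1_top [581.5 207.   64. ] tool delta [-70.3   9.1  -3.9]
molar2_top [621.7 186.7  64. ] tool delta [-115.2    5.5   -3.9]
```

>>> play_rows(motion="-4 0.8 0 0 0 0; -4 0.8 0 0 0 0; -4 0.8 0 0 0 0; -4 0.8 0 0 0 0; -4 0.8 0 0 0 0; -4 0.8 0 0 0 0; -4 0.8 0 0 0 0; -4 0.8 0 0 0 0")

```text
t: 8.15
ee_pos: [545.1, 218.9, 59.8]
tcp_rot: [180.0, 0.0, 157.7]
ft_force: [-1.3, 0.9, 2.4]
opening: -0.0
gripper_force: 1.1
```

>>> play_rows(motion="0 0 0 0 0 0; 0 0 0 0 0 0; 0 0 0 0 0 0")

```text
t: 8.52
ee_pos: [545.1, 218.9, 60.0]
tcp_rot: [180.0, 0.0, 157.7]
ft_force: [0.8, -0.0, 2.1]
opening: 0.1
gripper_force: 1.1
```

```bash
python3 - <<'E'
from rel import *
b=[]
for n,(x0,y0) in(("top",(140,140)),("side",(200,120))):
    c=vision.capture(n); S=5
    k=cv2.resize(c["image"][y0:y0+100,x0:x0+80],None,fx=S,fy=S,interpolation=cv2.INTER_CUBIC)
    for X,col in((e,(0,255,0)),*((q,(0,0,255)) for q in P)):
        u=((proj(c,[X])[0]-[x0,y0]+.5)*S).astype(int); cv2.drawMarker(k,tuple(map(int,u)),col,0,12)
    b.append(k)
cv2.imwrite("pics/p2.png",np.hstack(b)[:,:,::-1])
E
```

```text
8.525 [545.1 218.9  60. ] [180.    0.  157.7] [ 0.79 -0.    2.11] 0.1
canine_top [479.5 228.9  64. ] tool delta [ 64.5 -15.6  -4.1]
premolar1_top [512.8 224.9  64. ] tool delta [32.1 -6.7 -4. ]
premolar2_top [545.2 219.   64. ] tool delta [-0.1  0.2 -4. ]
molar1_top [581.5 207.   64. ] tool delta [-38.2   2.8  -4. ]
molar2_top [621.7 186.7  64. ] tool delta [-83.2  -0.8  -4. ]
```

View pics/p2.png

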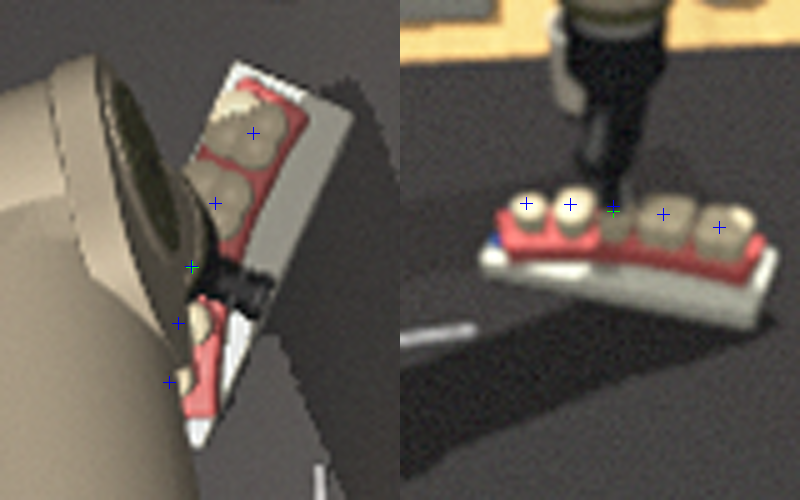

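The jaw has not moved: the foot corners are where they were, at (238,62) and (352,115) in the top crop. The second premolar at (615,210) in the side crop is visibly dipped and the first two teeth are up. On to the molars.

>>> play_rows(motion="-4.8 0.4 0 0 0 0; -4.8 0.4 0 0 0 0; -4.8 0.4 0 0 0 0; -4.8 0.4 0 0 0 0; -4.8 0.4 0 0 0 0; -4.8 0.4 0 0 0 0; -4.8 0.4 0 0 0 0; -4.8 0.2 0 0 0 0")

```text
t: 9.62
ee_pos: [581.7, 207.2, 59.8]
tcp_rot: [-180.0, -0.0, 157.7]
ft_force: [-1.7, 1.1, 2.2]
opening: -0.1
gripper_force: 1.1
```

>>> play_rows(motion="0 0 0 0 0 0; 0 0 0 0 0 0")

```text
t: 9.88
ee_pos: [581.9, 207.0, 60.0]
tcp_rot: [180.0, 0.1, 157.7]
ft_force: [1.5, -0.1, 2.0]
opening: -0.7
gripper_force: 1.1
```

>>> play_rows(motion="0 0 0 0 0 0")

```text
t: 10.0
ee_pos: [581.6, 207.1, 60.0]
tcp_rot: [180.0, 0.0, 157.7]
ft_force: [1.0, -0.9, 1.7]
opening: -0.2
gripper_force: 1.1
```

>>> play_rows(motion="-5.6 -0.4 0 0 0 0; -5.6 -0.4 0 0 0 0; -5.6 -0.4 0 0 0 0; -5.6 -0.4 0 0 0 0; -5.6 -0.4 0 0 0 0; -5.6 -0.4 0 0 0 0; -5.6 -0.4 0 0 0 0; -5.6 -0.4 0 0 0 0")

```text
t: 11.0
ee_pos: [622.0, 187.1, 59.7]
tcp_rot: [-180.0, 0.0, 157.7]
ft_force: [-1.3, 0.7, 1.2]
opening: -0.1
gripper_force: 1.1
```

>>> play_rows(motion="0 0 0 0 0 0; 0 0 0 0 0 0; 0 0 0 0 0 0")

```text
t: 11.38
ee_pos: [621.8, 187.1, 60.0]
tcp_rot: [-180.0, 0.0, 157.7]
ft_force: [1.0, -0.8, 2.1]
opening: -0.0
gripper_force: 1.1
```

>>> play_rows(motion="0 0 0 0 0 0; 0 0 0 0 0 0")

```text
t: 11.62
ee_pos: [621.6, 187.3, 59.8]
tcp_rot: [-180.0, 0.0, 157.7]
ft_force: [1.2, -0.6, 2.8]
opening: -0.1
gripper_force: 1.1
```

```bash
python3 - <<'E'
from rel import *
b=[]
for n,(x0,y0) in(("top",(140,140)),("side",(200,120))):
    c=vision.capture(n); S=5
    k=cv2.resize(c["image"][y0:y0+100,x0:x0+80],None,fx=S,fy=S,interpolation=cv2.INTER_CUBIC)
    for X,col in((e,(0,255,0)),*((q,(0,0,255)) for q in P)):
        u=((proj(c,[X])[0]-[x0,y0]+.5)*S).astype(int); cv2.drawMarker(k,tuple(map(int,u)),col,0,12)
    b.append(k)
cv2.imwrite("pics/m2.png",np.hstack(b)[:,:,::-1])
E
```

```text
11.625 [621.6 187.3  59.8] [-180.     0.   157.7] [ 1.21 -0.62  2.81] -0.1
canine_top [479.5 228.9  64. ] tool delta [147.3 -15.3  -4.2]
premolar1_top [512.8 224.9  64. ] tool delta [114.9  -6.4  -4.2]
premolar2_top [545.2 219.   64. ] tool delta [82.7  0.4 -4.2]
molar1_top [581.5 207.   64. ] tool delta [44.6  3.1 -4.2]
molar2_top [621.7 186.7  64. ] tool delta [-0.3 -0.5 -4.2]
```

View pics/m2.png

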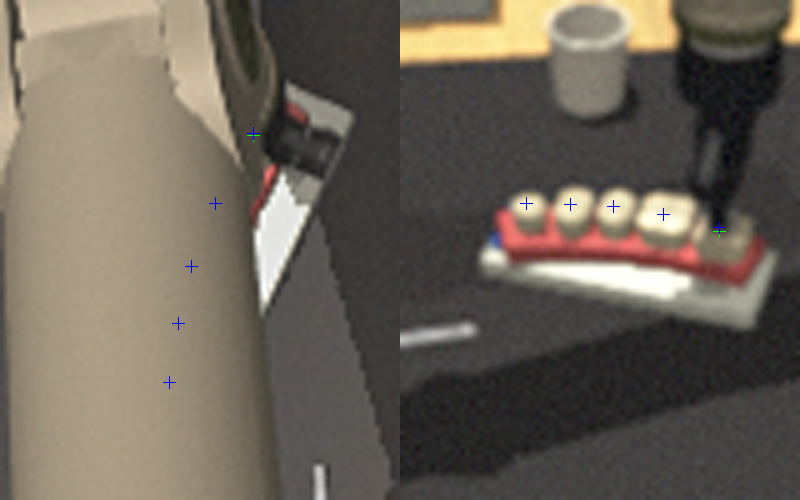

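The side view shows the fingertips on the last molar at (720,230). That tooth is dipped, the other four are up, and the jaw is where it started. The force is about 2 N.

```bash
python3 -c "
from bench import arm
print(arm.hand_in())"
```

```text
the job is handed in; nothing more can be done
None
```

I ran the shut fingertips from the canine to the last molar and handed in holding that molar down about 4 mm at about 2 N; the last pictures show the other four teeth up and the jaw unmoved, though the hand-in returned no verdict.

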